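# Switch on the spray-booth extractor with its isolator key

### The arm

A 7-joint arm with a two-finger parallel gripper is mounted at the origin on the work surface. World frame = base frame: x ahead of the robot, y to its left, z up, the work surface at z = 0. Lengths are in m, angles in rad, forces in N, time in s.
With the tool pointing down it reaches from about 0.4 to 0.85 m from the base axis. Payload 10.4 kg.
Tool frame: the origin (TCP) lies midway between the tips of the shut fingers; the grasp point (between the pads) lies 19 mm behind it; z points along the fingers, y is the line along which they close (so a half turn about z gives the same grasp; the last joint's range is limited). The gripper opens to 87 mm and grips with 3 to 60 N. Pads are 19 mm wide; open, the fingers measure 117 mm over their backs; the gripper's body (75 mm by 190 mm) begins 51 mm behind the grasp point.
Start: joints at [1.309, 0.332, -0.065, 1.46, 0.022, 1.35, -0.088], TCP at [0.148, -0.607, 0.223] pointing down, gripper open.
Joint ranges: [-2.6, 2.6], [-0.5, 2.12], [-1.47, 1.34], [0.16, 2.42], [-1.27, 4.41], [0.06, 2.06], [-2.6, 2.6]. Speed limits (rad/s): [2.22, 2.22, 2.79, 2.79, 3.14, 3.14, 3.14].

### API

Orientations are given as a unit quaternion [x, y, z, w].
In Python, from bench import sensors, eyes, order gives the robot as it stands.
- The arm moves only by the tool arm_command, never from a script. Its argument "steps" is a list of rows, each an object with "rot": the turn, a rotation vector about the world's x, y, z in degrees, a list of three; "slide": the shift along the world's x, y, z in m, a list of three; "grip": the opening, from 0 (shut) to 1 (fully open). A call has exactly 8 rows; each row shifts and turns the commanded pose from where the row before left it; what a row does not reach is not made up. A row lasts 1/8 s, in which the tool goes at most 62.5 mm and 10.7 degrees, less where a joint would pass 70% of its speed; a pose out of reach is approached as far as the arm can. A call with a gripper value outside its range is refused whole. The fingers move at their own pace and stop on an object; "newtons" is the grip in N (left out, the last holds). Time passes only in rows, so rows that do not move let the fingers close, or fill a call up. It gives the time, the measured TCP pose, the force, the opening and the grip force at its end, in the units of the state.
- sensors.read_state(): the state, without advancing time (a new reading comes with each control period).
- eyes.camera(name): name is "scene" or "top" or "wrist"; returns a dict with "pixels" (384x512x3 uint8, red, green, blue), "intrinsics" (3x3 intrinsics, pixels), "pose" (4x4, takes a point from camera to world coordinates). Camera axes: x right, y down, z forward; pixel columns grow to the right and rows downward; lengths in m; the calibration is good to about 2 mm. A picture is of the moment at which its call begins. There is no depth.
- order.close_job(): hands the job in; it is judged then, once.
Trained networks look in a picture, given as the dict that the camera call returned (one of the last four; its "shot" number tells which), for a name from the list of things; names that differ only in an ending like _2 or _b are one class to them, and where a whole thing is asked for, a point or a joint stands for the part that bears it (a point fixed in the world has none). Each returns a list of dicts, best first, with "conf" (0 to 1); they miss things now and then, are a little off and sometimes report something else, mostly with a low value. They report only what shows in the picture. A call takes as long as a camera call. They do not tell look-alikes from the thing itself.
- eyes.look_for(name, picture): "bbox" ([left, top, right, bottom] in pixels, round what is visible of it).
The state is a dict: "time": time; "joint_positions": joint angles; "joint_vel": joint speeds; "joint_torque": joint torques, N m; "ee_pos": TCP position; "eef_rot": TCP orientation; "ft_force": force on the tool from outside, world axes, zero at the start; "torque": the same for the moment, N m; "width": finger opening in m; "grip_force": force on a finger pad.
Only numpy, scipy, OpenCV 4.12 (cv2) and the standard library are available. Lean on these libraries where they do the work, as an engineer would, in place of code of your own. Each camera call takes 0.05 s, during which the arm holds its last target. There are 200 camera calls.

### The job

Switch on the airbrush booth's extractor: take the flat-handled isolator key out of the aluminium stand, push it fully home into the slot of the steel key switch on the grey control box, then turn it clockwise (seen from above) to its stop. Leave the key in the switch, and leave the round-headed pin where it stands.

Things in the scene. Friction and masses are not known exactly. Their poses are not given: they have to be found in the camera images.
- key_grip (a point): Centre of the isolator key's flat black handle: 44 mm wide (x), 14 thick (y), 50 tall (z up); grip the 14 mm. Below it a 36 mm shoulder disc, underside 30 mm below this point, then a steel blade 30 mm long, 20 wide (x), 8 thick, end tapered to 13 by 3. 70 g. Stands upright, blade loose in a 28 mm hole of the stand, disc on top; lift straight up 35 mm or more. Fits the switch either way round.
- pin_head (a point): Bystander: centre of the round black head (34 mm across, 50 mm tall) of a clamp pin upright in the other hole of the stand, 100 mm from the key. The stand is a fixed aluminium block, 80 by 200 mm, 45 mm tall; key and pin may swap places.
- switch_slot (a point): Centre of the slot's mouth on the 54 mm steel barrel, 12 mm above the fixed grey control box (160 by 220, 60 mm tall). Slot 26 mm long (x), 13 wide (y), 36 deep; z up; turns with the barrel. Key fully home: its disc rests on the barrel, its handle's centre 30 mm above this point. A plain black dial without slot (36 mm across, top 20 mm above the box) is 100 mm away.
- switch (a joint): Turn of the barrel, rad, clockwise from above: 0 off, 1.05 (60 degrees, a hard stop) on; starts at 0 to 0.2. Stays where left; friction about 0.05 N m. The key has about 15 degrees of play in the slot, so from straight in the slot the handle must turn up to about 75 degrees to bring the barrel to its stop.
There are look-alikes about, which are no part of the job. Leave any blue look-alike of the part that bears key_grip alone.

How it is judged:
By the outcome, as a careful person would: the job done as asked, in the order asked, and still so for the second after the job is handed in, with the robot touching nothing.
It also fails if it takes over 45 s, if anything falls off the work surface, if the arm or the gripper's body presses on something with over 40 N, if the wrist force passes 120 N, or if a joint passes its speed limit or range.

## Working session

There is one attempt and no reset: what is moved stays moved. The work goes in short steps, Python scripts to look and compute and a tool call to move; the robot and the scene stay as the last step left them, time stands still between calls to the robot, and variables do not carry over. Pictures are saved under pics/ and viewed, at most 10 in all, crops included, and the job is handed in when it is done.

Besides the shell and the picture viewer there is one more tool, called after ">>>" by a JSON object that holds its "name" and its "arguments", one argument or row to a line. arm_command: Moves the arm, as the interface text tells. Its arguments: {"type":"object","properties":{"steps":{"type":"array","items":{"type":"object","properties":{"rot":{"type":"array","items":{"type":"number"}},"slide":{"type":"array","items":{"type":"number"}},"grip":{"type":"number"}}}},"newtons":{"type":"number"}},"required":["steps"]}

```bash
mkdir -p pics; cat > h.py <<'E'
import numpy as np, cv2
from bench import sensors, eyes, order
def proj(d,p):
    T=np.linalg.inv(d["pose"]); q=d["intrinsics"]@(T[:3,:3]@np.array(p)+T[:3,3]); return q[:2]/q[2]
def atz(d,uv,z):
    r=d["pose"][:3,:3]@np.linalg.solve(d["intrinsics"],[uv[0],uv[1],1.]); o=d["pose"][:3,3]
    return o+r*(z-o[2])/r[2]
def save(d,n,box=None,s=1):
    im=d["pixels"][:,:,::-1]
    if box: im=im[box[1]:box[3],box[0]:box[2]]
    cv2.imwrite("pics/"+n,cv2.resize(im,None,fx=s,fy=s,interpolation=cv2.INTER_CUBIC))
E
python3 - <<'E'
from h import *
np.set_printoptions(precision=3,suppress=True)
ims=[]
for n in("scene","top"):
    d=eyes.camera(n); ims.append(d["pixels"]); print(n,d["pose"][:3,3],d["pose"][:3,2],d["intrinsics"][0,0])
    for k,z in(("key_grip",.075),("pin_head",.08),("switch_slot",.072)):
        for r in eyes.look_for(k,d)[:4]:
            b=r["bbox"]; print(k,np.round(b),round(r["conf"],2),atz(d,((b[0]+b[2])/2,(b[1]+b[3])/2),z))
cv2.imwrite("pics/a.png",ims[0][:,:,::-1]);cv2.imwrite("pics/b.png",ims[1][:,:,::-1])
s=sensors.read_state();print(s["time"],s["ee_pos"],s["eef_rot"],s["width"])
E
```

```text
scene [ 1.172 -0.003  0.706] [-0.746  0.021 -0.666] 399.90113840724587
key_grip [167. 182. 181. 213.] 0.56 [ 0.453 -0.186  0.075]
pin_head [113. 210. 135. 234.] 0.89 [ 0.533 -0.286  0.08 ]
switch_slot [360. 210. 386. 231.] 0.71 [0.557 0.266 0.072]
top [0.357 0.043 1.193] [ 0.141 -0.015 -0.99 ] 486.31995675085204
key_grip [348. 210. 364. 230.] 0.81 [ 0.426 -0.198  0.075]
key_grip [382. 167. 404. 183.] 0.67 [ 0.53  -0.288  0.075]
key_grip [343. 163. 356. 185.] 0.52 [ 0.533 -0.186  0.075]
pin_head [383. 166. 403. 182.] 0.58 [ 0.532 -0.286  0.08 ]
switch_slot [147. 157. 166. 184.] 0.95 [0.548 0.264 0.072]
0.4 [ 0.148 -0.607  0.222] [ 0.993  0.119  0.    -0.   ] 0.0871086553104062
```

View pics/a.png

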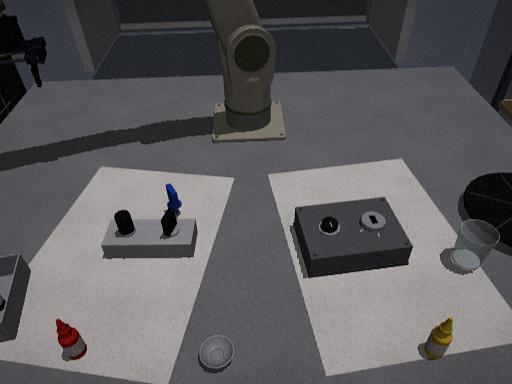

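View pics/b.png

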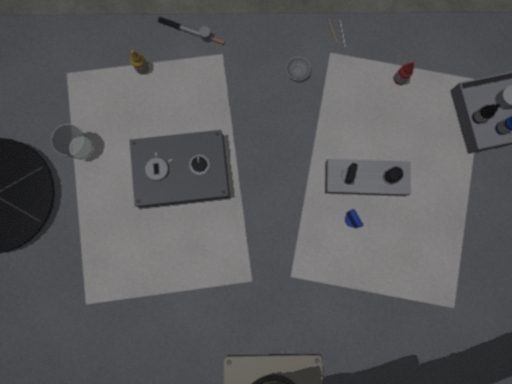

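The scene view shows the stand with the pin at (124,222) and a black flat key at (168,222), and a blue look-alike behind it at (173,197). The slotted switch is at (373,220) and the plain dial at (329,226).

In the top view the key is at (350,174), the pin at (394,175), the blue key at (354,219), the tray's black item at (488,113), the switch at (157,169) and the dial at (199,164).

Could be taken for the key: the blue one, the pin, and the tray item. My choice is the black flat one in the stand, at (350,174) in the top view. I'll check it in a close crop.

```bash
python3 - <<'E'
from h import *
np.set_printoptions(precision=3,suppress=True)
d=eyes.camera("top");e=eyes.camera("scene")
a=cv2.resize(d["pixels"][145:240,315:425],None,fx=3.6,fy=3.6,interpolation=3)
b=cv2.resize(e["pixels"][175:270,95:205],None,fx=3.6,fy=3.6,interpolation=3)
c=cv2.resize(d["pixels"][120:215,125:235],None,fx=3.6,fy=3.6,interpolation=3)[:250]
f=cv2.resize(e["pixels"][190:285,295:405],None,fx=3.6,fy=3.6,interpolation=3)[:250]
m=np.vstack([np.hstack([a,b]),np.hstack([c,f])])
cv2.imwrite("pics/c.png",m[:600,:800,::-1])
print(atz(d,(350,174),.09),atz(e,(168,222),.075))
E
```

```text
[ 0.531 -0.184  0.09 ] [ 0.535 -0.19   0.075]
```

View pics/c.png

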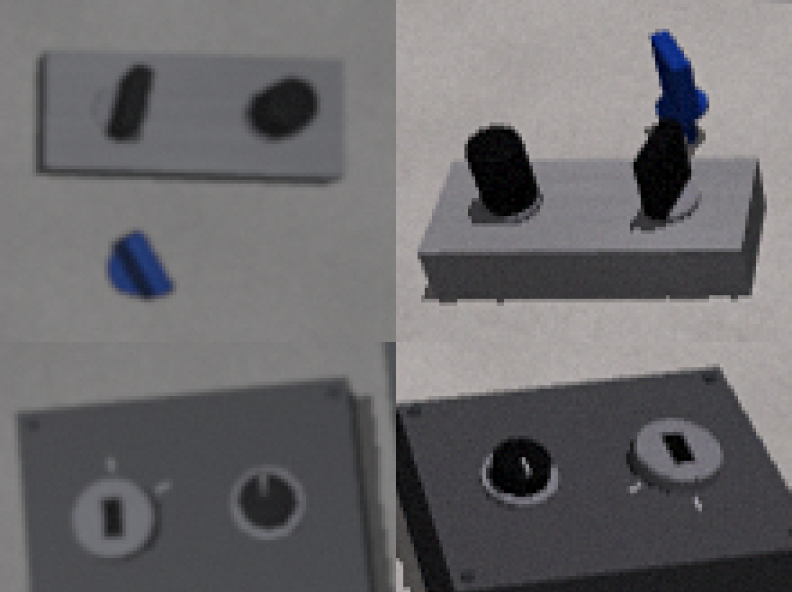

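The crop confirms it: the black flat handle on a disc stands in the stand at (130,103) in the crop, turned about -15° from x. The blue one lies on its own, off the stand. The slot runs nearly along x. Next I go above the key, with the half-turned grasp so that the later clockwise turn stays within joint 7's range.

>>> {"name": "arm_command", "arguments": {
  "steps": [
    {"slide": [0.025,0.026,0.01],"rot": [0,0,9],"grip": 1},
    {"slide": [0.025,0.026,0.01],"rot": [0,0,9],"grip": 1},
    {"slide": [0.025,0.026,0.01],"rot": [0,0,9],"grip": 1},
    {"slide": [0.025,0.026,0],"rot": [0,0,9],"grip": 1},
    {"slide": [0.025,0.026,0],"rot": [0,0,9],"grip": 1},
    {"slide": [0.025,0.026,0],"rot": [0,0,9],"grip": 1},
    {"slide": [0.025,0.026,0],"rot": [0,0,9],"grip": 1},
    {"slide": [0.025,0.026,0],"rot": [0,0,9],"grip": 1}
  ]
}}

```text
time: 1.5
ee_pos: [0.3486, -0.3984, 0.2527]
eef_rot: [0.731, 0.682, -0.0, 0.0]
ft_force: [1.1, -0.5, -0.3]
width: 0.0867
grip_force: 0.0
```

>>> {"name": "arm_command", "arguments": {
  "steps": [
    {"slide": [0.025,0.026,0],"rot": [0,0,9],"grip": 1},
    {"slide": [0.025,0.026,0],"rot": [0,0,9],"grip": 1},
    {"slide": [0.025,0.026,0],"rot": [0,0,9],"grip": 1},
    {"slide": [0.025,0.026,0],"rot": [0,0,9],"grip": 1},
    {"slide": [0.025,0.026,0],"rot": [0,0,9],"grip": 1},
    {"slide": [0.025,0.026,0],"rot": [0,0,9],"grip": 1},
    {"slide": [0.025,0.026,0],"rot": [0,0,9],"grip": 1},
    {"slide": [0,0,0],"rot": [0,0,9],"grip": 1}
  ]
}}

```text
time: 2.5
ee_pos: [0.5246, -0.2141, 0.2527]
eef_rot: [0.189, 0.982, 0.001, 0.0]
ft_force: [-0.9, -0.5, 0.3]
width: 0.0871
grip_force: 0.0
```

```bash
cat >> h.py <<'E'
from scipy.spatial.transform import Rotation as R
def st():
    s=sensors.read_state(); m=R.from_quat(s["eef_rot"]).as_matrix()
    print(round(s["time"],2),np.round(s["ee_pos"],4),"yaw x",np.round(np.degrees(np.arctan2(m[1,0],m[0,0])),1),"z",np.round(m[:,2],3),"j",np.round(s["joint_positions"],2),"F",np.round(s["ft_force"],1),"T",np.round(s["torque"],2),"w",round(s["width"],4),round(s["grip_force"],1)); return s
E
python3 - <<'E'
from h import *
st(); d=eyes.camera("wrist"); save(d,"d.png")
print(d["pose"][:3,3])
for r in eyes.look_for("key_grip",d): print(r, atz(d,((r["bbox"][0]+r["bbox"][2])/2,(r["bbox"][1]+r["bbox"][3])/2),.09))
E
```

```text
2.5 [ 0.5246 -0.2141  0.2527] yaw x 158.3 z [ 0.001  0.001 -1.   ] j [ 0.87  0.25 -0.66  1.55  0.15  1.4   1.38] F [-0.9 -0.5  0.3] T [-0.02 -0.13  0.01] w 0.0871 0.0
[ 0.45770538 -0.18759221  0.41531515]
{'bbox': [225.7, 73.7, 259.4, 107.6], 'conf': 0.9} [ 0.43201557 -0.19322745  0.09      ]
{'bbox': [268.9, 153.5, 290.7, 196.0], 'conf': 0.57} [ 0.53353548 -0.18841268  0.09      ]
```

View pics/d.png

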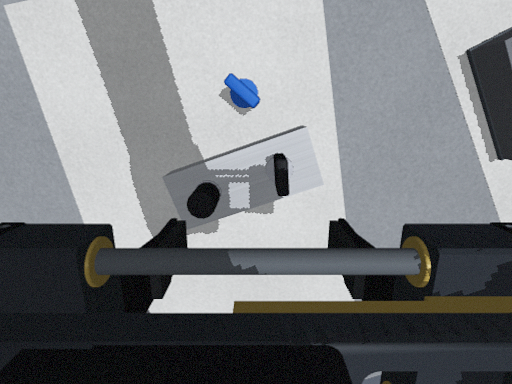

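The wrist view shows the black key at (281,174), the pin at (204,200) and the blue key at (242,91). I'll fit the handle's box outline to the dark blob for position and yaw.

```bash
cat >> h.py <<'E'
from scipy.optimize import minimize
def fitbox(d,mask,x0,dims,zc,iters=3):
    """silhouette fit of a box (x,y,yaw deg) to a mask"""
    h=np.array(dims)/2; c=np.array([[a,b,e] for a in(-1,1) for b in(-1,1) for e in(-1,1)])*h
    S=4
    M=cv2.resize(mask,None,fx=S,fy=S,interpolation=cv2.INTER_LINEAR)>.5
    def cost(p):
        P=c@R.from_euler("z",p[2],degrees=True).as_matrix().T+[p[0],p[1],zc]
        uv=np.array([proj(d,q) for q in P])
        m=np.zeros(M.shape,np.uint8); cv2.fillConvexPoly(m,cv2.convexHull(((uv+.5)*S).round().astype(np.int32)),1)
        return 1-(M&(m>0)).sum()/max(1,(M|(m>0)).sum())
    p=np.array(x0,float)
    for k in range(iters):
        sx=np.array([p,p+[.01,0,0],p+[0,.01,0],p+[0,0,12]])
        r=minimize(cost,p,method="Nelder-Mead",options=dict(initial_simplex=sx,xatol=1e-4,fatol=1e-4)); p=r.x
    return p,r.fun
def dark(d,uv,th=60,win=45):
    g=d["pixels"].max(2); m=(g<th).astype(np.uint8)
    n,l=cv2.connectedComponents(m); k=l[int(uv[1]),int(uv[0])]
    return (l==k).astype(np.float32) if k else m*0.
E
python3 - <<'E'
from h import *
d=eyes.camera("wrist")
for th in (40,55,70):
    m=dark(d,(281,174),th); print(th,m.sum(),fitbox(d,m,(.533,-.188,-15),(.044,.014,.05),.075))
d=eyes.camera("top")
m=dark(d,(350,174),60); print(m.sum(),fitbox(d,m,(.533,-.188,-15),(.044,.014,.05),.075))
d=eyes.camera("wrist")
for th in (40,55):
    m=dark(d,(204,200),th); print("pin",m.sum())
E
```

```text
40 429.0 (array([  0.53450926,  -0.18778011, -12.3115197 ]), np.float64(0.3009648942722234))
55 498.0 (array([  0.53515861,  -0.18746869, -14.39695007]), np.float64(0.1971362307149339))
70 533.0 (array([  0.53496204,  -0.18763991, -14.00169464]), np.float64(0.14399515982656041))
9161.0 (array([ 0.59284089, -0.21608238, 14.33740664]), np.float64(0.9729998908535255))
pin 820.0
pin 841.0
```

>>> {"name": "arm_command", "arguments": {
  "steps": [
    {"slide": [0.0105,0.0265,0],"rot": [0,0,7.7],"grip": 1},
    {"slide": [0,0,-0.04],"rot": [0,0,0],"grip": 0.7},
    {"slide": [0,0,-0.04],"rot": [0,0,0],"grip": 0.7},
    {"slide": [0,0,-0.04],"rot": [0,0,0],"grip": 0.7},
    {"slide": [0,0,-0.04],"rot": [0,0,0],"grip": 0.7},
    {"slide": [0,0,-0.02],"rot": [0,0,0],"grip": 0.7},
    {"slide": [0,0,-0.013],"rot": [0,0,0],"grip": 0.7},
    {"slide": [0,0,0],"rot": [0,0,0],"grip": 0.7}
  ]
}}

```text
time: 3.75
ee_pos: [0.5334, -0.1909, 0.0597]
eef_rot: [0.128, 0.992, 0.0, -0.0]
ft_force: [0.1, -0.3, 0.2]
width: 0.0605
grip_force: 0.0
```

>>> {"name": "arm_command", "arguments": {
  "steps": [
    {"slide": [0,0,0],"grip": 0},
    {"slide": [0,0,0],"grip": 0},
    {"slide": [0,0,0],"grip": 0},
    {"slide": [0,0,0],"grip": 0},
    {"slide": [0,0,0],"grip": 0},
    {"slide": [0,0,0],"grip": 0},
    {"slide": [0,0,0],"grip": 0},
    {"slide": [0,0,0],"grip": 0}
  ],
  "newtons": 30
}}

```text
schema error: expected keys rot, slide, grip
```

```bash
python3 - <<'E'
from h import *
st()
E
```

```text
3.75 [ 0.5334 -0.1909  0.0597] yaw x 165.3 z [-0.  0. -1.] j [ 0.8   0.43 -0.64  1.77  0.3   1.04  1.36] F [ 0.1 -0.3  0.2] T [ 0.07 -0.13  0.06] w 0.0605 0.0
```

>>> {"name": "arm_command", "arguments": {
  "steps": [
    {"slide": [0.0015,0.003,0],"rot": [0,0,0.7],"grip": 0.7},
    {"slide": [0,0,0],"rot": [0,0,0],"grip": 0},
    {"slide": [0,0,0],"rot": [0,0,0],"grip": 0},
    {"slide": [0,0,0],"rot": [0,0,0],"grip": 0},
    {"slide": [0,0,0],"rot": [0,0,0],"grip": 0},
    {"slide": [0,0,0],"rot": [0,0,0],"grip": 0},
    {"slide": [0,0,0],"rot": [0,0,0],"grip": 0},
    {"slide": [0,0,0],"rot": [0,0,0],"grip": 0}
  ],
  "newtons": 30
}}

```text
time: 4.75
ee_pos: [0.5348, -0.1878, 0.0596]
eef_rot: [0.121, 0.993, 0.0, -0.0]
ft_force: [0.5, -0.4, -0.6]
width: 0.0134
grip_force: 30.0
```

```bash
python3 - <<'E'
from h import *
st()
E
```

```text
4.75 [ 0.5348 -0.1878  0.0596] yaw x 166.1 z [-0.  0. -1.] j [ 0.79  0.43 -0.65  1.77  0.3   1.04  1.37] F [ 0.5 -0.4 -0.6] T [ 0.06 -0.07 -0.  ] w 0.0134 30.0
```

>>> {"name": "arm_command", "arguments": {
  "steps": [
    {"slide": [0,0,0.02],"rot": [0,0,0],"grip": 0},
    {"slide": [0,0,0.04],"rot": [0,0,0],"grip": 0},
    {"slide": [0,0,0.05],"rot": [0,0,0],"grip": 0},
    {"slide": [0,0,0.05],"rot": [0,0,0],"grip": 0},
    {"slide": [0.005,0.04,0.03],"rot": [0,0,3],"grip": 0},
    {"slide": [0.01,0.04,0],"rot": [0,0,3],"grip": 0},
    {"slide": [0.01,0.04,0],"rot": [0,0,3],"grip": 0},
    {"slide": [0.01,0.04,0],"rot": [0,0,3],"grip": 0}
  ]
}}

```text
time: 5.75
ee_pos: [0.57, -0.0264, 0.2512]
eef_rot: [0.016, 1.0, -0.0, 0.001]
ft_force: [1.1, -0.3, -0.6]
width: 0.0138
grip_force: 30.0
```

>>> {"name": "arm_command", "arguments": {
  "steps": [
    {"slide": [0.01,0.04,0],"rot": [0,0,2],"grip": 0},
    {"slide": [0.005,0.04,0],"rot": [0,0,0],"grip": 0},
    {"slide": [0,0.04,0],"rot": [0,0,0],"grip": 0},
    {"slide": [0,0.04,0],"rot": [0,0,0],"grip": 0},
    {"slide": [0,0.04,0],"rot": [0,0,0],"grip": 0},
    {"slide": [0,0.04,0],"rot": [0,0,0],"grip": 0},
    {"slide": [0,0.04,0],"rot": [0,0,0],"grip": 0},
    {"slide": [0,0.015,0],"rot": [0,0,0],"grip": 0}
  ]
}}

```text
time: 6.75
ee_pos: [0.5838, 0.2701, 0.2509]
eef_rot: [-0.002, 1.0, 0.001, 0.0]
ft_force: [-0.5, -0.8, -0.3]
width: 0.0143
grip_force: 30.0
```

```bash
python3 - <<'E'
from h import *
st(); d=eyes.camera("wrist"); save(d,"e.png",s=1.5)
for r in eyes.look_for("switch_slot",d)[:3]: print(r, atz(d,((r["bbox"][0]+r["bbox"][2])/2,(r["bbox"][1]+r["bbox"][3])/2),.072))
E
```

```text
6.75 [0.5838 0.2701 0.2509] yaw x -179.7 z [ 0.     0.002 -1.   ] j [ 0.1   0.49 -0.87  1.33  0.37  1.48  0.84] F [-0.5 -0.8 -0.3] T [ 0.1  -0.18  0.01] w 0.0143 30.0
{'bbox': [237.9, 122.1, 279.1, 169.8], 'conf': 0.63} [0.55127038 0.27204419 0.072     ]
```

View pics/e.png

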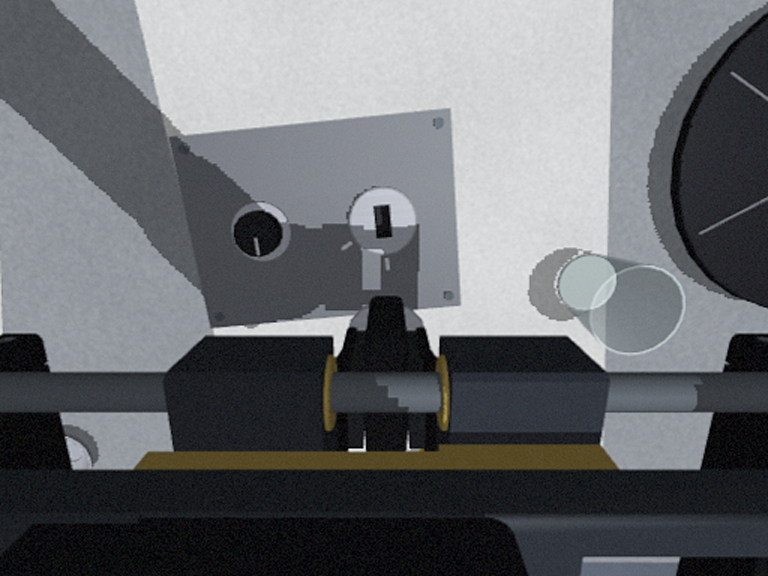

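The view shows the slot at (382,221) in the enlarged picture, i.e. (255,147), tilted a few degrees. The dial is at (258,232), and the blade hangs straight below the gripper at (371,270). I'll measure the slot and the blade.

```bash
python3 - <<'E'
from h import *
s=st(); d=eyes.camera("wrist"); e=s["ee_pos"]
print("f",d["intrinsics"][0,0],"cam",d["pose"][:3,3])
for th in (45,60,75,90):
    m=dark(d,(255,147),th)
    v,u=np.nonzero(m)
    P=np.array([atz(d,(a,b),.072)[:2] for a,b in zip(u,v)])
    r=cv2.minAreaRect((P*1000).astype(np.float32)); w,V=np.linalg.eigh(np.cov(P.T)); 
    print(th,len(u),P.mean(0).round(4),np.round(r[0],1),np.round(r[1],1),round(r[2],1),"yaw",np.degrees(np.arctan2(V[1,1]/V[0,1],1)).round(1))
for dy in(-.004,.004):   # expected blade edge (near camera, -x side): top, start of taper, end
    for z,x in((-.015,-.010),(-.035,-.010),(-.0446,-.0065)): print(dy,z,np.round(1.5*proj(d,e+[x,dy,z])))
save(d,"f.png",(200,115,310,215),6)
E
```

```text
6.85 [0.5842 0.2688 0.2504] yaw x -179.8 z [ 0.     0.001 -1.   ] j [ 0.1   0.49 -0.87  1.33  0.37  1.48  0.84] F [-0.3 -0.4 -0.1] T [ 0.11 -0.21  0.05] w 0.0136 30.0
f 285.85766358311355 cam [0.51228446 0.26806238 0.41305399]Traceback (most recent call last):
  File "<stdin>", line 8, in <module>
cv2.error: OpenCV(4.12.0) /io/opencv/modules/imgproc/src/convhull.cpp:143: error: (-215:Assertion failed) total >= 0 && (depth == CV_32F || depth == CV_32S) in function 'convexHull'
```

```bash
python3 - <<'E'
from h import *
s=st(); d=eyes.camera("wrist"); e=s["ee_pos"]
g=d["pixels"].max(2); print(g[134:162:3,244:268:2])
for th in (50,70,90):
    m=np.zeros(g.shape,np.uint8); m[132:162,245:265]=g[132:162,245:265]<th
    v,u=np.nonzero(m)
    if len(u)<20: print(th,len(u)); continue
    P=np.array([atz(d,(a,b),.072)[:2] for a,b in zip(u,v)])
    r=cv2.minAreaRect((P*1000).astype(np.float32)); w,V=np.linalg.eigh(np.cov(P.T)); 
    print(th,len(u),P.mean(0).round(4),np.round(r[0],1),np.round(r[1],1),round(r[2],1),"yaw",np.degrees(np.arctan2(V[1,1]/V[0,1],1)).round(1))
for dy in(-.004,.004):
    for z,x in((-.015,-.010),(-.035,-.010),(-.0446,-.0065)): print(dy,z,np.round(1.5*proj(d,e+[x,dy,z])))
save(d,"f.png",(200,115,310,215),6)
E
```

```text
6.9 [0.5849 0.267  0.2502] yaw x -179.9 z [ 0. -0. -1.] j [ 0.1   0.49 -0.87  1.33  0.37  1.48  0.84] F [ 0.9 -0.1 -1.2] T [ 0.08 -0.16 -0.05] w 0.0138 30.0
[[198 202 201 201 203 205 207 210 211 208 207 207]
 [199 198 199 206  24  51  16  20  25 125 210 208]
 [199 201 200 206  63  58  23  22  19  89 207 204]
 [199 202 200 204 100  56  62  15  24  56 213 208]
 [199 200 200 202 181  58  60  22  29  17 211 205]
 [204 201 202 204 187  51  21  19  18  17 197 209]
 [203 196 202 199 190  14  27  21  26  19  91 117]
 [115 114 112 113 107  19  18   5  12  15  81 119]
 [114 117 115 117 121 108 116 114 116 115 114 118]
 [116 116 114 116 116 118 117 119 116 118 118 117]]
50 159 [0.5545 0.2686] [553.2 267.9] [24.1 11.5] 6.3 yaw 0.4
70 211 [0.5532 0.2677] [553.3 267.6] [25.2 11.7] 7.6 yaw 6.5
90 221 [0.5533 0.2678] [553.1 268.2] [25.1 13.2] 3.5 yaw 5.9
-0.004 -0.015 [377. 314.]
-0.004 -0.035 [377. 300.]
-0.004 -0.0446 [378. 301.]
0.004 -0.015 [395. 314.]
0.004 -0.035 [394. 300.]
0.004 -0.0446 [394. 301.]
```

View pics/f.png

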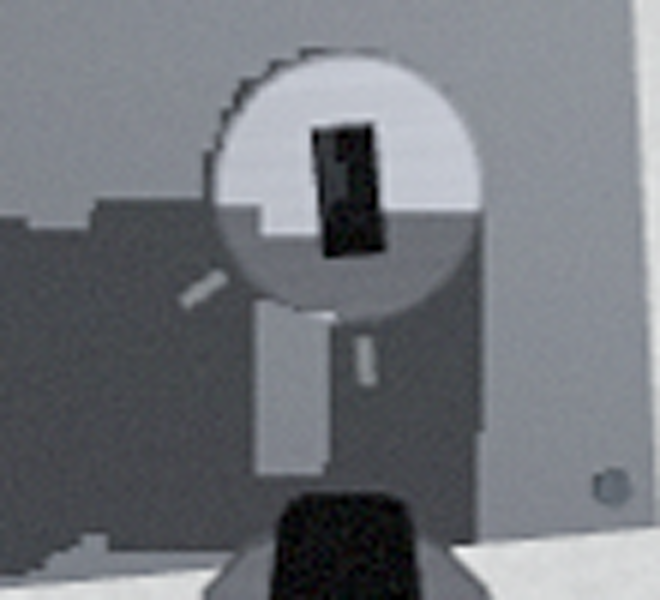

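The slot is clear at (348,190) in the crop: about (0.553, 0.268), roughly 25×12.5 mm, tilted about +6°, which matches the size given. The black handle at (345,545) is centred on the tool. Next I go above the slot with the blade end about 18 mm over the mouth.

>>> {"name": "arm_command", "arguments": {
  "steps": [
    {"slide": [-0.016,0,0],"rot": [0,0,3],"grip": 0},
    {"slide": [-0.016,0,0],"rot": [0,0,3],"grip": 0},
    {"slide": [0,0,-0.03],"rot": [0,0,0],"grip": 0},
    {"slide": [0,0,-0.04],"rot": [0,0,0],"grip": 0},
    {"slide": [0,0,-0.03],"rot": [0,0,0],"grip": 0},
    {"slide": [0,0,-0.015],"rot": [0,0,0],"grip": 0},
    {"slide": [0,0,0],"rot": [0,0,0],"grip": 0},
    {"slide": [0,0,0],"rot": [0,0,0],"grip": 0}
  ]
}}

```text
time: 7.95
ee_pos: [0.5536, 0.2673, 0.136]
eef_rot: [-0.053, 0.999, 0.0, 0.001]
ft_force: [-0.3, 0.2, -0.6]
width: 0.0139
grip_force: 30.0
```

```bash
python3 - <<'E'
from h import *
s=st(); e=s["ee_pos"]; d=eyes.scene=eyes.camera("scene")
print("blade end",proj(d,e+[0,0,-.0446]),"disc",proj(d,e+[0,0,-.0146]),"slot",proj(d,[.5532,.2678,.072]),"handle",proj(d,e+[0,0,.0154]))
w=eyes.camera("wrist"); print("wrist disc",proj(w,e+[0,0,-.0146]),"slot",proj(w,[.5532,.2678,.072]),"handle bottom -x edge",proj(w,e+[-.022,0,-.0096]))
a=cv2.resize(d["pixels"][165:255,330:420],(500,500),interpolation=3);b=cv2.resize(w["pixels"][120:240,190:262+58],(300*130//120,300),interpolation=3)
b=cv2.copyMakeBorder(b,0,200,0,0,0);m=np.hstack([a,b]);print(m.shape)
cv2.imwrite("pics/g.png",m[:,:800,::-1])
E
```

```text
7.95 [0.5536 0.2673 0.136 ] yaw x -174.0 z [ 0.002  0.001 -1.   ] j [ 0.13  0.51 -0.87  1.56  0.41  1.25  0.87] F [-0.3  0.2 -0.6] T [ 0.09 -0.15  0.04] w 0.0139 30.0
blade end [375.03941927 213.19851854] disc [377.47163709 203.12598493] slot [373.69690966 219.3443206 ] handle [380.02009716 192.57205778]
wrist disc [257.09502563 223.76734478] slot [257.60714693 200.7919476 ] handle bottom -x edge [260.82130369 194.29964335]
(500, 825, 3)
```

View pics/g.png

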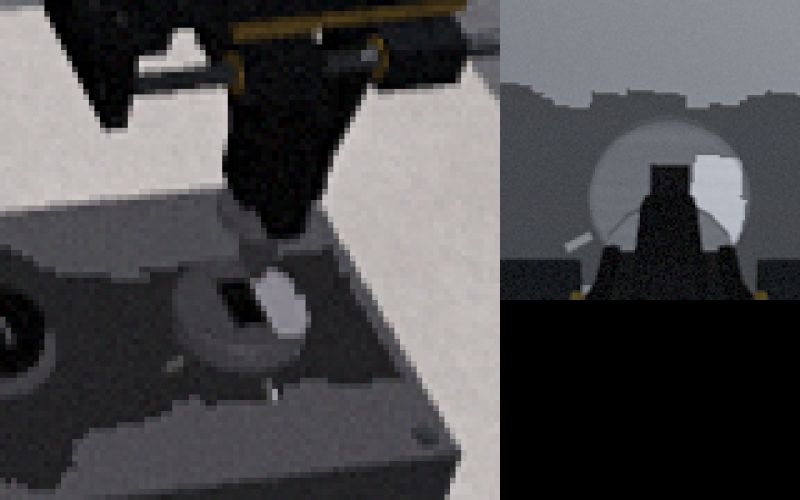

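The scene crop shows the slot at (243,303), where the projection puts it, and the blade just above it at (258,255). In the wrist crop the handle and slot are in line at x≈671. Now I insert.

>>> {"name": "arm_command", "arguments": {
  "steps": [
    {"slide": [0,0,-0.01],"rot": [0,0,0],"grip": 0},
    {"slide": [0,0,-0.006],"rot": [0,0,0],"grip": 0},
    {"slide": [0,0,-0.005],"rot": [0,0,0],"grip": 0},
    {"slide": [0,0,-0.005],"rot": [0,0,0],"grip": 0},
    {"slide": [0,0,-0.005],"rot": [0,0,0],"grip": 0},
    {"slide": [0,0,-0.005],"rot": [0,0,0],"grip": 0},
    {"slide": [0,0,-0.005],"rot": [0,0,0],"grip": 0},
    {"slide": [0,0,-0.004],"rot": [0,0,0],"grip": 0}
  ]
}}

```text
time: 9.05
ee_pos: [0.5528, 0.2672, 0.0892]
eef_rot: [-0.053, 0.999, 0.0, -0.0]
ft_force: [-0.9, 0.8, -1.5]
width: 0.0138
grip_force: 30.0
```

Entered freely, about 3 mm to go. Next a gentle push down onto the barrel.

>>> {"name": "arm_command", "arguments": {
  "steps": [
    {"slide": [0,0,-0.002],"rot": [0,0,0],"grip": 0},
    {"slide": [0,0,-0.001],"rot": [0,0,0],"grip": 0},
    {"slide": [0,0,-0.001],"rot": [0,0,0],"grip": 0},
    {"slide": [0,0,-0.0005],"rot": [0,0,0],"grip": 0},
    {"slide": [0,0,0],"rot": [0,0,0],"grip": 0},
    {"slide": [0,0,0],"rot": [0,0,0],"grip": 0},
    {"slide": [0,0,0],"rot": [0,0,0],"grip": 0},
    {"slide": [0,0,0],"rot": [0,0,0],"grip": 0}
  ]
}}

```text
time: 10.05
ee_pos: [0.5529, 0.2673, 0.0865]
eef_rot: [-0.053, 0.999, -0.0, 0.0]
ft_force: [-4.5, -4.2, 11.4]
width: 0.0139
grip_force: 30.0
```

```bash
python3 - <<'E'
from h import *
st()
E
```

```text
10.05 [0.5529 0.2673 0.0865] yaw x -173.9 z [ 0.001 -0.    -1.   ] j [ 0.12  0.56 -0.85  1.61  0.45  1.17  0.84] F [-4.5 -4.2 11.4] T [-0.7   1.03  0.01] w 0.0139 30.0
```

Fully home: the TCP is at the predicted height and the contact force is 11 N. Now I turn clockwise.

>>> {"name": "arm_command", "arguments": {
  "steps": [
    {"slide": [0,0,0.0003],"rot": [0,0,-6],"grip": 0},
    {"slide": [0,0,0],"rot": [0,0,-8],"grip": 0},
    {"slide": [0,0,0],"rot": [0,0,-8],"grip": 0},
    {"slide": [0,0,0],"rot": [0,0,-8],"grip": 0},
    {"slide": [0,0,0],"rot": [0,0,-8],"grip": 0},
    {"slide": [0,0,0],"rot": [0,0,-8],"grip": 0},
    {"slide": [0,0,0],"rot": [0,0,-8],"grip": 0},
    {"slide": [0,0,0],"rot": [0,0,-6],"grip": 0}
  ]
}}

```text
time: 11.05
ee_pos: [0.5533, 0.2666, 0.0865]
eef_rot: [0.455, 0.89, -0.0, 0.001]
ft_force: [-2.5, -4.7, 8.7]
width: 0.0138
grip_force: 30.0
```

```bash
python3 - <<'E'
from h import *
st()
E
```

```text
11.05 [0.5533 0.2666 0.0865] yaw x 125.8 z [ 0.001 -0.001 -1.   ] j [-0.02  0.5  -0.65  1.62  0.33  1.13 -0.13] F [-2.5 -4.7  8.7] T [-1.14  0.68  0.09] w 0.0138 30.0
```

>>> {"name": "arm_command", "arguments": {
  "steps": [
    {"slide": [0,0,0],"rot": [0,0,-4],"grip": 0},
    {"slide": [0,0,0],"rot": [0,0,-4],"grip": 0},
    {"slide": [0,0,0],"rot": [0,0,-3],"grip": 0},
    {"slide": [0,0,0],"rot": [0,0,-2],"grip": 0},
    {"slide": [0,0,0],"rot": [0,0,-2],"grip": 0},
    {"slide": [0,0,0],"rot": [0,0,0],"grip": 0},
    {"slide": [0,0,0],"rot": [0,0,0],"grip": 0},
    {"slide": [0,0,0],"rot": [0,0,0],"grip": 0}
  ]
}}

```text
time: 12.05
ee_pos: [0.553, 0.2664, 0.0865]
eef_rot: [0.566, 0.824, -0.001, 0.001]
ft_force: [-4.7, -5.8, 11.3]
width: 0.0138
grip_force: 30.0
```

```bash
python3 - <<'E'
from h import *
st()
E
```

```text
12.05 [0.553  0.2664 0.0865] yaw x 111.0 z [ 0.    -0.002 -1.   ] j [-0.06  0.49 -0.6   1.62  0.3   1.13 -0.37] F [-4.7 -5.8 11.3] T [-1.29  0.94 -0.07] w 0.0138 30.0
```

>>> {"name": "arm_command", "arguments": {
  "steps": [
    {"slide": [0,0,0],"rot": [0,0,-2],"grip": 0},
    {"slide": [0,0,0],"rot": [0,0,-2],"grip": 0},
    {"slide": [0,0,0],"rot": [0,0,0],"grip": 0},
    {"slide": [0,0,0],"rot": [0,0,0],"grip": 0},
    {"slide": [0,0,0],"rot": [0,0,0],"grip": 0},
    {"slide": [0,0,0],"rot": [0,0,0],"grip": 0},
    {"slide": [0,0,0],"rot": [0,0,0],"grip": 0},
    {"slide": [0,0,0],"rot": [0,0,0],"grip": 0}
  ]
}}

```text
time: 13.05
ee_pos: [0.5529, 0.2664, 0.0865]
eef_rot: [0.594, 0.804, -0.001, 0.001]
ft_force: [-5.1, -6.0, 10.4]
width: 0.0138
grip_force: 30.0
```

```bash
python3 - <<'E'
from h import *
st()
E
```

```text
13.05 [0.5529 0.2664 0.0865] yaw x 107.1 z [ 0.    -0.002 -1.   ] j [-0.06  0.48 -0.59  1.62  0.29  1.13 -0.43] F [-5.1 -6.  10.4] T [-1.26  1.1   0.09] w 0.0138 30.0
```

>>> {"name": "arm_command", "arguments": {
  "steps": [
    {"slide": [0,0,0],"rot": [0,0,-3],"grip": 0},
    {"slide": [0,0,0],"rot": [0,0,-2],"grip": 0},
    {"slide": [0,0,0],"rot": [0,0,0],"grip": 0},
    {"slide": [0,0,0],"rot": [0,0,0],"grip": 0},
    {"slide": [0,0,0],"rot": [0,0,0],"grip": 0},
    {"slide": [0,0,0],"rot": [0,0,0],"grip": 0},
    {"slide": [0,0,0],"rot": [0,0,0],"grip": 0},
    {"slide": [0,0,0],"rot": [0,0,0],"grip": 0}
  ]
}}

```text
time: 14.05
ee_pos: [0.5527, 0.2667, 0.0865]
eef_rot: [0.628, 0.778, -0.001, 0.001]
ft_force: [-4.4, -4.9, 10.0]
width: 0.0141
grip_force: 30.0
```

```bash
python3 - <<'E'
from h import *
st()
w=eyes.camera("wrist"); d=eyes.camera("scene")
a=cv2.resize(d["pixels"][165:255,330:420],(400,400),interpolation=3);b=cv2.resize(w["pixels"][110:250,185:325],(400,400),interpolation=3)
cv2.imwrite("pics/i.png",np.hstack([a,b])[:,:,::-1])
E
```

```text
14.05 [0.5527 0.2667 0.0865] yaw x 102.1 z [ 0.    -0.001 -1.   ] j [-0.08  0.48 -0.57  1.62  0.28  1.12 -0.51] F [-4.4 -4.9 10. ] T [-1.22  1.15  0.68] w 0.0141 30.0
```

View pics/i.png

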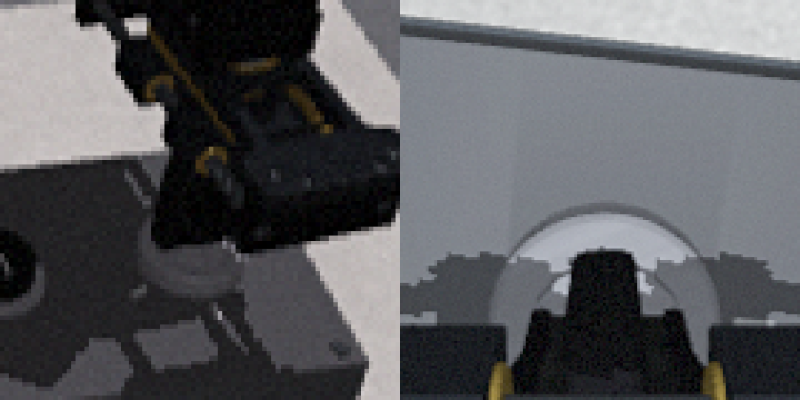

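The picture shows the key seated with its disc on the barrel, and the 0.68 N m reaction at 84° of turn shows the stop is reached. Now I ease the twist, release and back off straight up.

>>> {"name": "arm_command", "arguments": {
  "steps": [
    {"slide": [0,0,0.0003],"rot": [0,0,1.5],"grip": 0},
    {"slide": [0,0,0],"rot": [0,0,0],"grip": 0.6},
    {"slide": [0,0,0],"rot": [0,0,0],"grip": 0.6},
    {"slide": [0,0,0],"rot": [0,0,0],"grip": 0.6},
    {"slide": [0,0,0],"rot": [0,0,0],"grip": 0.6},
    {"slide": [0,0,0.005],"rot": [0,0,0],"grip": 0.6},
    {"slide": [0,0,0.02],"rot": [0,0,0],"grip": 0.6},
    {"slide": [0,0,0.03],"rot": [0,0,0],"grip": 0.6}
  ]
}}

```text
time: 15.15
ee_pos: [0.5526, 0.2672, 0.142]
eef_rot: [0.618, 0.786, -0.0, -0.0]
ft_force: [-0.4, 0.1, 1.0]
width: 0.052
grip_force: 0.0
```

>>> {"name": "arm_command", "arguments": {
  "steps": [
    {"slide": [0,0,0.04],"rot": [0,0,0],"grip": 0.6},
    {"slide": [0,0,0.04],"rot": [0,0,0],"grip": 0.6},
    {"slide": [0.0,-0.04,0.03],"rot": [0,0,0],"grip": 0.6},
    {"slide": [0,-0.04,0],"rot": [0,0,0],"grip": 0.6},
    {"slide": [0,-0.04,0],"rot": [0,0,0],"grip": 0.6},
    {"slide": [0,-0.04,0],"rot": [0,0,0],"grip": 0.6},
    {"slide": [0,0,0],"rot": [0,0,0],"grip": 0.6},
    {"slide": [0,0,0],"rot": [0,0,0],"grip": 0.6}
  ]
}}

```text
time: 16.15
ee_pos: [0.5529, 0.1081, 0.2519]
eef_rot: [0.618, 0.786, 0.001, 0.0]
ft_force: [0.1, 0.6, 0.2]
width: 0.052
grip_force: 0.0
```

```bash
python3 - <<'E'
from h import *
st()
w=eyes.camera("top"); d=eyes.camera("scene")
a=cv2.resize(d["pixels"][165:255,330:420],(400,400),interpolation=3);b=cv2.resize(w["pixels"][125:215,120:210],(400,400),interpolation=3)
cv2.imwrite("pics/j.png",np.hstack([a,b])[:,:,::-1])
print("handle centre if home",proj(d,[.553,.267,.102]),"its top",proj(d,[.553,.267,.127]))
E
```

```text
16.15 [0.5529 0.1081 0.2519] yaw x 103.6 z [ 0.001  0.001 -1.   ] j [ 0.2   0.23 -0.55  1.56  0.12  1.39 -0.13] F [0.1 0.6 0.2] T [ 0.02 -0.1  -0.03] w 0.052 0.0
handle centre if home [375.67180109 209.51950249] its top [377.71881506 201.02151401]
```

View pics/j.png

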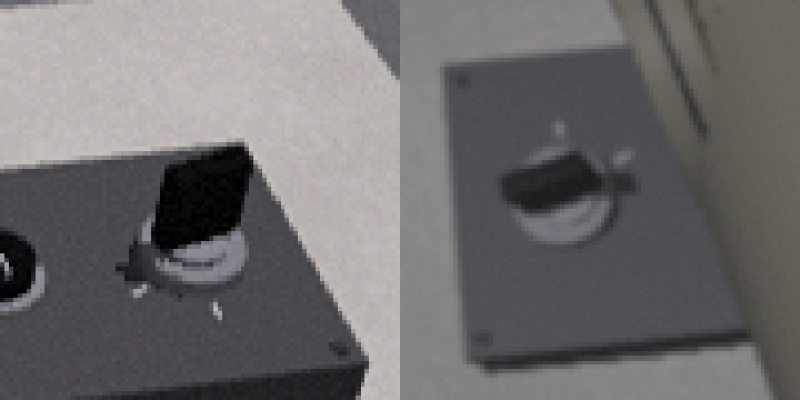

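The key stands seated and upright at (203,195) in the scene crop, with its disc on the barrel. In the top crop its handle lies past the "on" mark at (625,158) by about the known play. That agrees with the stop torque, so I hand it in.

```bash
python3 -c "
from bench import order; print(order.close_job())"
```

```text
the job is handed in; nothing more can be done
None
```

The job is handed in: I pushed the isolator key fully home in the switch and turned it clockwise until it hit the stop (84° of turn, with a clear 0.68 N m reaction). I then released it and left it in the switch, did not touch the round-headed pin or the blue look-alike, and took about 16 s of the 45 s allowed.

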